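Clear the reading bench: dishes, jars and slide box

ROBOT

A 6-joint arm with a two-finger parallel gripper is mounted at the origin on the work surface. World frame = base frame: x ahead of the robot, y to its left, z up, the work surface at z = 0. Lengths are in m, angles in rad, forces in N, time in s.
With the tool pointing down it reaches from about 0.25 to 0.775 m from the base axis. Payload 4 kg.
Tool frame: the origin (TCP) lies midway between the tips of the shut fingers; the grasp point (between the pads) lies 19 mm behind it; z points along the fingers, y is the direction in which the jaws open and shut (so a half turn about z gives the same grasp; the last joint's range is limited). The gripper opens to 94 mm and grips with 3 to 60 N. Pads are 16 mm wide; open, the fingers measure 119 mm over their backs; the gripper's body (75 mm by 177 mm) begins 78 mm behind the grasp point.
Start: joints at [1.245, 0.087, 1.371, -0, 1.684, -0.103], TCP at [0.122, 0.536, 0.206] pointing down, gripper open.
Joint ranges: [-3.1, 3.1], [-0.76, 2.03], [0.27, 2.55], [-1.08, 4.22], [0.17, 2.65], [-2.57, 2.57]. Speed limits (rad/s): [2.79, 2.79, 3.14, 3.14, 3.14, 3.14].

INTERFACE

Orientations are given as [roll, pitch, yaw] about the fixed x, y, z axes, in that order (R = Rz(yaw) Ry(pitch) Rx(roll)).
In Python, from bench import robot, cams gives the robot as it stands.
- The arm moves only by the tool step_arm, never from a script. Its argument "plan" is a list that holds one entry, the list of rows, each a list of 5 numbers: the shift along the world's x, y, z in mm, then the turn about the world's z in rad, then the opening in per cent of the stroke, from 0 (shut) to 100 (fully open). In form: [[[tx, ty, tz, turn, fingers], ...]]. A call has 1 to 8 rows; each row is the pose to reach, as a shift and turn from the pose commanded when the call began; what a row does not reach only later rows make up. A row lasts 1/12 s, in which the tool goes at most 41.7 mm and 7.16 degrees, less where a joint would pass 70% of its speed; a pose out of reach is approached as far as the arm can. A call with a gripper value outside its range is refused whole. The fingers move at their own pace and stop on an object; the grip force is fixed at half the most. Time passes only in rows, so rows that repeat a pose let the fingers close. It gives the time, the measured TCP pose, the force and the opening at its end, in the units of the state.
- robot.get_obs(): the state, without advancing time (a new reading comes with each control period).
- cams.snapshot(name): name is "scene" or "top" or "wrist"; returns a dict with "frame" (400x640x3 uint8, red, green, blue), "camera_matrix" (3x3 intrinsics, pixels), "k1" (the pictures are not rectified: a ray, as slopes to the right and down, at radius r is drawn at 1 + k1 r^2 times it, then the intrinsics apply), "origin" and "attitude" of the camera in the world; the wrist camera has in their place "T_tool_cam" (4x4, takes a point from camera to tool coordinates, whose origin is the TCP and whose axes are the flange's). Camera axes: x right, y down, z forward; pixel columns grow to the right and rows downward; lengths in m; the calibration is good to about 2 mm. A picture is of the moment at which its call begins: read the wrist's pose just before it. There is no depth.
- robot.close_job(): hands the job in, once; it reports no verdict.
The state is a dict: "time": time; "joint_positions": joint angles; "qvel": joint speeds; "joint_torque": joint torques, N m; "tool_pos": TCP position; "ee_rot": TCP orientation; "wrist_force": force on the tool from outside, world axes, zero at the start; "wrist_torque": the same for the moment, N m; "width": finger opening in m.
Only numpy, scipy, OpenCV 4.12 (cv2) and the standard library are available. Lean on these libraries where they do the work, as an engineer would, in place of code of your own. Each camera call takes 0.05 s, during which the arm holds its last target. There are 200 camera calls.

TASK

Clear the bench after reading: lay both culture dishes flat, side by side, on the floor of the steel tray, stand one specimen jar in each bay of the blue rack, and stack the loose slide box squarely on the one fixed to the bench on the black mat, so that its underside locks fully down over the lid lugs. Never tip the dishes or jars over, and leave the yellow sharps tub and the amber bottle where they stand.

Things in the scene. Friction and masses are not known exactly. Their poses are not given: they have to be found in the camera images.
- dish_a: Flat round lidded culture dish, 56 mm across the lid (lid rim from 6 to 20 mm up; foot 52 mm across), 20 mm high, pale clear plastic with amber gel inside, 40 g; starts lying flat on the bench. Origin at the centre of the underside, z up. The two dishes are alike.
- dish_b: Flat round lidded culture dish, 56 mm across the lid (lid rim from 6 to 20 mm up; foot 52 mm across), 20 mm high, pale clear plastic with amber gel inside, 40 g; starts lying flat on the bench. Origin at the centre of the underside, z up. The two dishes are alike.
- jar_a: Upright white round specimen jar with a screw cap (grey disc on top): body 38 mm across, cap 42 mm across from 48 to 64 mm up, 64 mm high in all, 60 g; starts standing on the bench. Origin at the centre of the underside, z up. The two jars are alike.
- jar_b: Upright white round specimen jar with a screw cap (grey disc on top): body 38 mm across, cap 42 mm across from 48 to 64 mm up, 64 mm high in all, 60 g; starts standing on the bench. Origin at the centre of the underside, z up. The two jars are alike.
- slide_box: Loose dark grey slide box, a block 92 mm long (own x), 52 wide (y), 36 high, white label on the lid. On the lid two paler lugs, 12 mm across tapering to 7, 5 mm high, at x = +30 and -30 mm, y = 0; in the underside below them two square recesses 16 mm wide, 8 deep. 150 g; starts flat on the bench, lid up. Origin at the centre of the underside, z up.
- tray: Open rectangular stainless-steel tray, fixed to the bench: outside 160 mm (own x) by 200 mm (own y), 35 mm high, walls and floor 4 mm thick, with a thin rim that overhangs up to 13 mm outwards. Room for both dishes side by side along y. Origin at the centre of the underside, z up.
- rack: Open blue plastic rack, fixed to the bench: outside 74 mm (own x) by 143 mm (own y), 35 mm high, walls and floor 5 mm thick; one 5 mm wall across the middle parts it into two bays, each 64 mm square inside, centred at y = +34.5 and -34.5 mm, x = 0. Origin at the centre of the underside, z up.
- base_box: Slide box of the same shape and size, fixed to the bench on a thin black mat (130 by 90 mm). Origin at the centre of its underside, x along its length, z up. The loose box fits either way round, with 2 mm of play; locked, its origin is 36 mm above this one; resting on the lug tips (not locked) 41 mm above.
- sharps: Bystander: loose yellow sharps tub, 98 mm square and 126 mm high, with a clear lid. Origin at the centre of the underside. Leave it alone.
- bottle: Bystander: loose amber bottle with a white cap, 44 mm across and 95 mm high. Origin at the centre of the underside. Leave it alone.

How it is judged:
By the outcome, as a careful person would: the job done as asked, in the order asked, and still so for the second after the job is handed in, with the robot touching nothing.
It also fails if it takes over 115 s, if anything falls off the work surface, if the arm or the gripper's body presses on something with over 40 N, if the wrist force passes 120 N, or if a joint passes its speed limit or range.

## Working session

There is one attempt and no reset: what is moved stays moved. The work goes in short steps, Python scripts to look and compute and a tool call to move; the robot and the scene stay as the last step left them, time stands still between calls to the robot, and variables do not carry over. Pictures are saved under pics/ and viewed, about 12 in all and at most 16, crops included, and the job is handed in when it is done.

Besides the shell and the picture viewer there is one more tool, called after ">>>" in YAML: its name, and indented under it one key for each argument. step_arm: Moves the arm, as the interface text tells. Its arguments: {"type":"object","properties":{"plan":{"type":"array"}},"required":["plan"]}

```bash
ls; mkdir -p pics; cat > h.py <<'E'
import numpy as np, cv2
from bench import robot, cams
from scipy.spatial.transform import Rotation as R
def snap(n):
    o=robot.get_obs(); s=cams.snapshot(n)
    if n=='wrist':
        T=np.eye(4);T[:3,:3]=R.from_euler('xyz',o['ee_rot']).as_matrix();T[:3,3]=o['tool_pos']
        T=T@np.array(s['T_tool_cam']); s['o']=T[:3,3]; s['R']=T[:3,:3]
    else:
        s['o']=np.array(s['origin']); a=np.array(s['attitude']); s['R']=a if a.shape==(3,3) else R.from_euler('xyz',a).as_matrix()
    return s
def save(s,f): cv2.imwrite('pics/'+f,cv2.cvtColor(s['frame'],cv2.COLOR_RGB2BGR))
def ray(s,uv,z):
    """pixels -> world points on plane z"""
    K=np.array(s['camera_matrix']); uv=np.atleast_2d(np.array(uv,float))
    d=np.c_[(uv[:,0]-K[0,2])/K[0,0],(uv[:,1]-K[1,2])/K[1,1]]; p=d.copy()
    for _ in range(20): p=d/(1+s['k1']*(p**2).sum(1,keepdims=True))
    w=np.c_[p,np.ones(len(p))]@s['R'].T
    return s['o']+w*((z-s['o'][2])/w[:,2])[:,None]
def proj(s,P):
    c=(np.atleast_2d(P)-s['o'])@s['R']; p=c[:,:2]/c[:,2:]; p=p*(1+s['k1']*(p**2).sum(1,keepdims=True))
    K=np.array(s['camera_matrix']); return p*[K[0,0],K[1,1]]+[K[0,2],K[1,2]]
E
python3 - <<'E'
from h import *
for n in ['top','scene']:
    s=snap(n); save(s,n+'0.png'); print(n,s['attitude'],s['o'],s['k1'],s['camera_matrix'])
o=robot.get_obs();print(o['time'],o['tool_pos'],o['ee_rot'],o['width'])
s=snap('wrist');print(s['T_tool_cam'])
E
```

```text
pics
top [-3.08684776 -0.0177944  -1.54882814] [0.40849537 0.01256692 1.48677254] 0.051585921388161086 [[486.61252298   0.         322.45687826]
 [  0.         486.61252298 201.73959583]
 [  0.           0.           1.        ]]
scene [-2.15793204  0.01726866  0.69869797] [ 1.22572445 -0.85048283  0.77173898] 0.01767095643092122 [[469.91473167   0.         318.84046236]
 [  0.         469.91473167 201.33081242]
 [  0.           0.           1.        ]]
0.1 [0.12138434 0.53594661 0.2044413 ] [-3.13966627e+00 -2.12730121e-04  2.91880672e+00] 0.09397238475468112
[[-6.75103365e-04 -9.60736272e-01 -2.77462357e-01  8.11300323e-02]
 [ 9.99999329e-01 -3.87407004e-04 -1.09170467e-03  4.72606170e-04]
 [ 9.41349411e-04 -2.77462908e-01  9.60735889e-01 -1.80996908e-01]
 [ 0.00000000e+00  0.00000000e+00  0.00000000e+00  1.00000000e+00]]
```

View pics/top0.png

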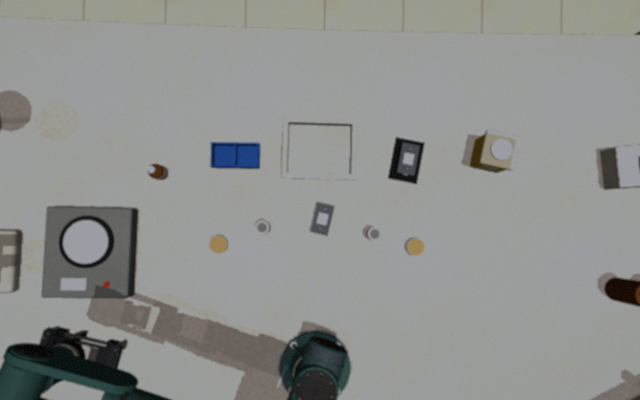

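View pics/scene0.png

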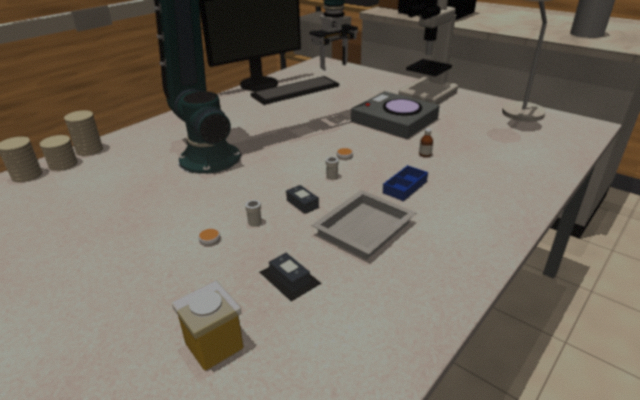

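Top view: rack (235,155), tray (320,150), base box on mat (407,160), sharps (494,152), bottle (157,172); dishes (219,244) and (415,246), jars (262,227) and (372,233), loose box (321,218). The scene view agrees. Next come coarse measurements from the top camera.

```bash
cat > m.py <<'E'
from h import *
def blobs(m,lo,hi):
    cs,_=cv2.findContours(m.astype(np.uint8),cv2.RETR_EXTERNAL,cv2.CHAIN_APPROX_NONE)
    return [c for c in cs if lo<cv2.contourArea(c)<hi]
E
python3 - <<'E'
from m import *
s=snap('top'); hsv=cv2.cvtColor(s['frame'],cv2.COLOR_RGB2HSV); H,S,V=[hsv[...,i].astype(int) for i in range(3)]
def show(name,m,lo,hi,z,box):
    mm=np.zeros_like(m); x0,y0,x1,y1=box; mm[y0:y1,x0:x1]=m[y0:y1,x0:x1]
    for c in blobs(mm,lo,hi):
        P=ray(s,c[:,0,:],z)[:,:2]*1000
        r=cv2.minAreaRect(P.astype(np.float32)); print(name,cv2.contourArea(c),np.round(r[0],1),np.round(r[1],1),round(r[2],1), 'px',c[:,0].mean(0).round(1))
B=(180,100,460,270)
show('dish',(S>80)&(H<30)&(V>90),60,600,.015,B)
show('rack',(S>100)&(H>100),200,3000,.035,B)
show('dark',(V<90)&(S<100),60,4000,.036,B)
show('mat',(V<45),200,4000,.002,(380,130,430,190))
show('cap',(V<140)&(S<60),30,4000,.064,B)
g=cv2.resize(s['frame'][105:265,140:440],None,fx=2.66,fy=2.66,interpolation=cv2.INTER_CUBIC);cv2.imwrite('pics/c1.png',np.clip(g[...,::-1]*1.3,0,255))
for px,z in [((262,225),.064),((372,232),.064),((321,218),.036),((408,158),.036),((494,150),.126),((157,170),.095)]: print(px,(ray(s,px,z)*1000).round())
E
```

```text
dish 175.5 [ 360.9 -295.5] [45.1 45.4] 1.3 px [414.9 246.4]
dish 182.0 [357.2 299.8] [45.  44.6] 2.0 px [217.5 243.7]
rack 1094.5 [622.4 254.3] [ 72.2 139.7] 1.6 px [234.4 154.7]
dark 405.5 [438.9 -10.5] [47.6 84.7] 78.7 px [321.8 218.3]
dark 1104.0 [ 619.1 -259.2] [ 85.3 124. ] 79.9 px [405.9 160.1]
mat 1002.0 [ 624.4 -265.3] [ 82.6 122.6] 80.0 px [405.8 160.4]
cap 34.5 [ 366.9 -262.5] [23.1 50.8] 79.9 px [407.4 244.6]
cap 62.0 [ 397.6 -165.1] [26.2 26.4] 1.3 px [374.2 233.5]
cap 64.5 [ 403.6 -141.2] [25.2 41.8] 77.9 px [366.7 231.4]
cap 62.0 [409.3 164.8] [23.3 26.2] 1.2 px [261.6 227. ]
cap 576.5 [438.5  -9. ] [57.6 93.5] 77.8 px [321.6 218.3]
cap 31.5 [589.7 233.3] [ 68. 159.] 27.0 px [242.8 163.8]
cap 1253.0 [ 614.9 -254.1] [ 90.3 128.6] 80.2 px [406.  160.1]
cap 237.5 [647.4   1.5] [149.5 191.2] 0.5 px [319.3 138.9]
(262, 225) [[415. 164.  64.]]
(372, 232) [[ 402. -158.   64.]]
(321, 218) [[440.  -8.  36.]]
(408, 158) [[ 626. -266.   36.]]
(494, 150) [[ 641. -490.  126.]]
(157, 170) [[565. 461.  95.]][ WARN:0@1.698] global loadsave.cpp:1063 imwrite_ Unsupported depth image for selected encoder is fallbacked to CV_8U.
```

View pics/c1.png

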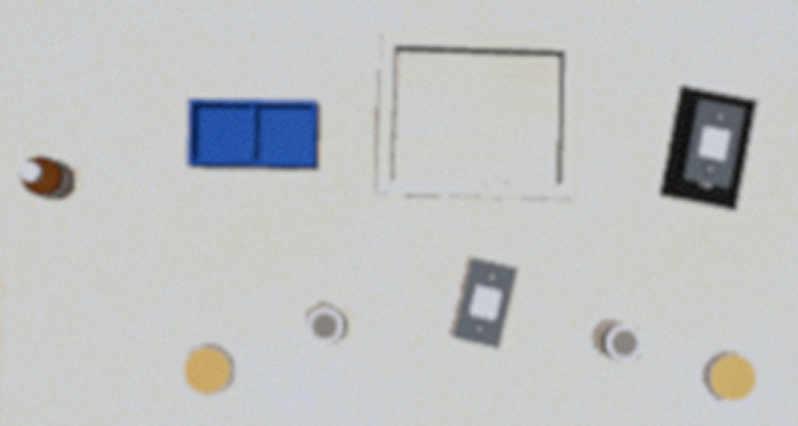

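The crop shows the rack, the tray rim (crop x 378–572, bottom edge y≈195), the mat with its box (708,147), and the loose box (485,302), both boxes yawed about -10°. The coarse poses are good enough to go to the first dish with the jaws along world x.

>>> step_arm:
  plan:
    - [[236,-236,-64,-1.348,100],[236,-236,-64,-1.348,100],[236,-236,-64,-1.348,100],[236,-236,-64,-1.348,100],[236,-236,-64,-1.348,100],[236,-236,-64,-1.348,100],[236,-236,-64,-1.348,100],[236,-236,-64,-1.348,100]]

```text
time: 0.87
tool_pos: [0.3539, 0.3033, 0.1424]
ee_rot: [3.141, -0.0, 1.913]
wrist_force: [1.2, 0.4, -0.0]
width: 0.094
```

>>> step_arm:
  plan:
    - [[0,0,0,-0.345,100],[0,0,0,-0.345,100],[0,0,0,-0.345,100],[0,0,0,-0.345,100]]

```text
time: 1.2
tool_pos: [0.3532, 0.3044, 0.1425]
ee_rot: [-3.141, 0.0, 1.571]
wrist_force: [0.5, -0.2, 0.3]
width: 0.0943
```

```bash
cat >> m.py <<'E'
def dish(s):
    hsv=cv2.cvtColor(s['frame'],cv2.COLOR_RGB2HSV).astype(int)
    m=(hsv[...,1]>80)&(hsv[...,0]<30)&(hsv[...,2]>70)
    for c in blobs(m,800,60000):
        P=ray(s,c[:,0,:],.012)[:,:2]*1000
        print('dish',cv2.contourArea(c),c[:,0].mean(0),np.round(cv2.minEnclosingCircle(P.astype(np.float32))[0],1),cv2.minAreaRect(P.astype(np.float32))[1])
E
python3 - <<'E'
from m import *
s=snap('wrist'); save(s,'w1.png'); dish(s); o=robot.get_obs(); print(o['tool_pos'], proj(s,o['tool_pos']))
E
```

```text
dish 1839.5 [326.65693431 202.32846715] [357.4 295.6] (50.240421295166016, 50.500823974609375)
[0.35305164 0.30467568 0.14254053] [[321.99852344 247.46593353]]
```

View pics/w1.png

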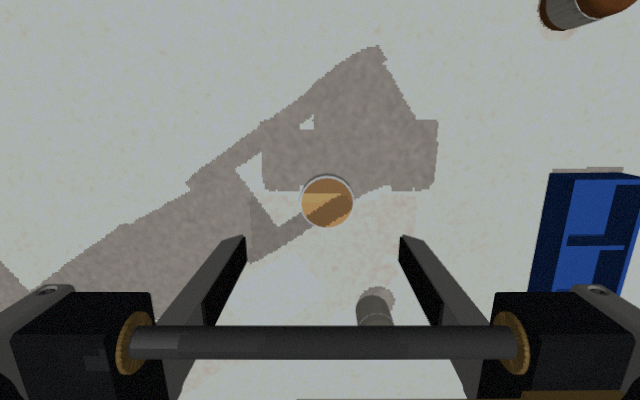

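Wrist view: dish at (327,202), the ray puts it at about (357,297); the gripper is empty and clear of the jar at (375,310). I'll descend and grip.

>>> step_arm:
  plan:
    - [[4,-8,-60,0,100],[4,-8,-90,0,100],[4,-8,-120,0,100],[4,-8,-138,0,100],[4,-8,-138,0,100],[4,-8,-138,0,0],[4,-8,-138,0,0],[4,-8,-138,0,0]]

```text
time: 1.92
tool_pos: [0.3572, 0.2973, 0.0052]
ee_rot: [3.141, -0.0, 1.575]
wrist_force: [0.1, 0.0, -0.8]
width: 0.0771
```

>>> step_arm:
  plan:
    - [[0,0,0,0,0],[0,0,0,0,0],[0,0,0,0,0],[0,0,0,0,0]]

```text
time: 2.25
tool_pos: [0.3572, 0.2971, 0.005]
ee_rot: [3.141, -0.0, 1.574]
wrist_force: [-0.5, -0.8, 0.6]
width: 0.0552
```

>>> step_arm:
  plan:
    - [[0,0,0,0,0],[0,0,20,0,0],[0,0,60,0,0],[0,0,100,0,0],[36,-20,115,0,0],[72,-41,115,0,0],[108,-62,115,0,0],[144,-83,115,0,0]]

```text
time: 2.92
tool_pos: [0.5008, 0.2142, 0.1206]
ee_rot: [3.14, -0.001, 1.575]
wrist_force: [0.9, 0.9, -0.2]
width: 0.055
```

>>> step_arm:
  plan:
    - [[25,-29,0,0,0],[49,-58,0,0,0],[74,-87,0,0,0],[98,-116,0,0,0],[123,-145,0,0,0],[147,-174,0,0,0],[147,-174,0,0,0],[147,-174,0,0,0]]

```text
time: 3.58
tool_pos: [0.6467, 0.0391, 0.1185]
ee_rot: [-3.14, -0.0, 1.57]
wrist_force: [0.8, 0.2, -0.4]
width: 0.0554
```

```bash
python3 - <<'E'
from m import *
s=snap('wrist'); save(s,'w2.png'); o=robot.get_obs(); print(o['tool_pos'],o['width'])
t=snap('top'); save(t,'t2.png')
E
```

```text
[0.64600009 0.04053241 0.11878603] 0.05522523381385754
```

View pics/w2.png

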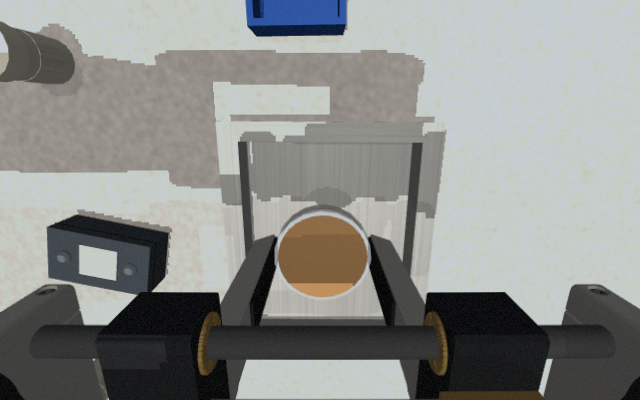

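```bash
python3 - <<'E'
from m import *
s=snap('wrist')
print(s['o'])
print((ray(s,[[238,142],[421,142],[238,230],[422,230],[320,120],[320,318]],.035)*1000).round(1))
print((ray(s,[[248,180],[411,180],[320,142]],.004)*1000).round(1))
g=cv2.resize(s['frame'][100:340,200:460],(780,720))
f=s['frame'].astype(int).sum(2)
for r in (150,170,190,220): print(r,f[r,215:255].tolist(),f[r,405:450].tolist())
print(f[110:160,300].tolist(), f[110:160,380].tolist(),f[296:330,260].tolist())
E
```

```text
[0.64581058 0.12296303 0.30022058]
[[575.4  98.5  35. ]
 [727.1  98.9  35. ]
 [569.9  20.6  35. ]
 [734.9  21.1  35. ]
 [643.4 116.3  35. ]
 [643.5 -71.1  35. ]]
[[574.3  59.8   4. ]
 [730.2  60.3   4. ]
 [643.2  95.8   4. ]]
150 [444, 459, 546, 606, 600, 599, 593, 597, 601, 605, 601, 598, 596, 591, 584, 600, 599, 592, 578, 590, 597, 604, 593, 605, 558, 239, 181, 190, 172, 181, 182, 180, 182, 258, 390, 394, 444, 575, 537, 386] [396, 394, 399, 396, 396, 412, 409, 345, 199, 180, 169, 179, 175, 187, 187, 178, 175, 199, 329, 413, 415, 424, 426, 413, 415, 418, 423, 425, 408, 411, 407, 403, 401, 415, 399, 388, 386, 388, 492, 579, 606, 607, 599, 602, 598]
170 [437, 448, 448, 441, 439, 453, 555, 591, 599, 596, 603, 594, 599, 596, 597, 591, 591, 601, 597, 584, 587, 596, 604, 602, 599, 573, 358, 186, 182, 191, 182, 177, 174, 188, 230, 356, 386, 387, 388, 390] [394, 396, 401, 407, 406, 353, 216, 177, 181, 167, 165, 183, 191, 174, 177, 194, 322, 418, 409, 416, 420, 414, 407, 412, 404, 410, 410, 403, 400, 405, 411, 408, 403, 394, 397, 402, 515, 597, 598, 602, 602, 594, 599, 604, 606]
190 [601, 60
[... 796 characters left out ...]
97, 607, 603, 602, 600, 604, 610, 603, 599, 605, 603]
[602, 599, 598, 596, 607, 596, 523, 414, 419, 423, 421, 427, 433, 432, 475, 557, 602, 588, 597, 597, 610, 599, 605, 601, 604, 601, 507, 408, 408, 396, 405, 409, 408, 406, 394, 371, 362, 393, 403, 410, 412, 413, 409, 402, 405, 409, 408, 408, 414, 399] [422, 417, 416, 413, 419, 427, 429, 432, 428, 429, 430, 424, 428, 418, 399, 396, 425, 420, 422, 420, 425, 414, 423, 417, 422, 427, 426, 416, 414, 420, 420, 423, 423, 422, 435, 394, 360, 386, 395, 398, 405, 409, 400, 400, 399, 397, 397, 399, 411, 403] [26, 50, 31, 39, 13, 32, 15, 21, 32, 35, 0, 42, 41, 43, 19, 40, 28, 19, 22, 15, 30, 54, 102, 134, 115, 156, 173, 194, 210, 154, 102, 90, 85, 94]
```

The dish is held level (325,255) with the tray below it. The inner walls put the tray centre at about (651, 1). Lowering the first dish to (650, 43).

>>> step_arm:
  plan:
    - [[4,3,-40,0,0],[4,3,-75,0,0],[4,3,-95,0,0],[4,3,-104,0,0],[4,3,-108,0,0],[4,3,-109,0,0],[4,3,-109,0,0],[4,3,-109,0,70]]

```text
time: 4.4
tool_pos: [0.6518, 0.0442, 0.0134]
ee_rot: [3.137, 0.0, 1.574]
wrist_force: [-1.0, -0.2, 0.2]
width: 0.0589
```

>>> step_arm:
  plan:
    - [[0,0,0,0,80],[0,0,0,0,80],[0,0,0,0,80],[0,0,20,0,80],[0,0,60,0,80],[0,0,100,0,80],[0,0,120,0,80],[0,0,120,0,80]]

```text
time: 5.07
tool_pos: [0.6541, 0.0438, 0.1392]
ee_rot: [3.127, 0.0, 1.574]
wrist_force: [0.5, 0.6, 0.5]
width: 0.0752
```

```bash
python3 - <<'E'
from m import *
s=snap('wrist'); o=robot.get_obs(); print(o['tool_pos'],o['width']); dish(s)
E
```

```text
[0.65253095 0.04386868 0.13538011] 0.07534641877398005
dish 1965.0 [317.98591549 196.57746479] [651.6  41.9] (51.26700210571289, 51.65377426147461)
```

First dish is on the tray floor at (652,42). Now the second dish.

>>> step_arm:
  plan:
    - [[-27,-32,0,0,100],[-54,-63,0,0,100],[-81,-94,0,0,100],[-108,-126,0,0,100],[-135,-158,0,0,100],[-162,-189,0,0,100],[-189,-221,0,0,100],[-216,-252,0,0,100]]

```text
time: 5.78
tool_pos: [0.4315, -0.2085, 0.1283]
ee_rot: [-3.138, -0.002, 1.574]
wrist_force: [0.6, -0.7, -0.9]
width: 0.0942
```

>>> step_arm:
  plan:
    - [[-25,-29,0,0,100],[-50,-58,0,0,100],[-76,-88,0,0,100],[-76,-88,0,0,100],[-76,-88,0,0,100]]

```text
time: 6.2
tool_pos: [0.3562, -0.2964, 0.1286]
ee_rot: [-3.139, -0.003, 1.569]
wrist_force: [0.8, -0.1, -1.4]
width: 0.094
```

```bash
python3 - <<'E'
from m import *
s=snap('wrist'); o=robot.get_obs(); print(o['tool_pos'],o['ee_rot'],o['width']); dish(s)
E
```

```text
[ 0.35729229 -0.29547529  0.12893888] [-3.13998532e+00 -3.04756340e-03  1.57162019e+00] 0.09378608502874262
dish 2049.5 [328.71034483 198.31724138] [ 362.1 -296.9] (51.36187744140625, 50.89948654174805)
```

>>> step_arm:
  plan:
    - [[5,-1,-50,0,100],[5,-1,-85,0,100],[5,-1,-112,0,100],[5,-1,-123,0,100],[5,-1,-123,0,100],[5,-1,-123,0,0],[5,-1,-123,0,0],[5,-1,-123,0,0]]

```text
time: 6.92
tool_pos: [0.365, -0.2983, 0.0102]
ee_rot: [3.138, 0.004, 1.575]
wrist_force: [-0.8, -1.8, 0.2]
width: 0.0776
```

>>> step_arm:
  plan:
    - [[0,0,0,0,0],[0,0,0,0,0],[0,0,0,0,0],[0,0,0,0,0],[0,0,0,0,0],[0,0,20,0,0],[0,0,55,0,0],[0,0,80,0,0]]

```text
time: 7.58
tool_pos: [0.363, -0.2969, 0.0889]
ee_rot: [-3.141, -0.0, 1.574]
wrist_force: [0.7, -1.1, -0.8]
width: 0.0552
```

>>> step_arm:
  plan:
    - [[18,16,30,0,0],[46,41,30,0,0],[76,67,30,0,0],[106,94,30,0,0],[136,120,30,0,0],[166,147,30,0,0],[196,173,30,0,0],[224,198,30,0,0]]

```text
time: 8.25
tool_pos: [0.5884, -0.0972, 0.1172]
ee_rot: [-3.141, -0.0, 1.574]
wrist_force: [0.8, -0.2, -1.3]
width: 0.0554
```

>>> step_arm:
  plan:
    - [[25,22,0,0,0],[50,45,0,0,0],[63,56,0,0,0],[63,56,0,0,0],[63,56,0,0,0],[63,56,0,0,0]]

```text
time: 8.75
tool_pos: [0.6494, -0.0437, 0.1172]
ee_rot: [-3.14, 0.0, 1.573]
wrist_force: [0.1, 0.7, 0.2]
width: 0.0552
```

>>> step_arm:
  plan:
    - [[2,0,-40,0,0],[2,0,-75,0,0],[2,0,-95,0,0],[2,0,-104,0,0],[2,0,-107,0,0],[2,0,-107,0,0],[2,0,-107,0,0],[2,0,-107,0,70]]

```text
time: 9.42
tool_pos: [0.6525, -0.044, 0.0119]
ee_rot: [3.14, 0.0, 1.573]
wrist_force: [-0.5, 0.3, 0.2]
width: 0.059
```

>>> step_arm:
  plan:
    - [[0,0,0,0,80],[0,0,0,0,80],[0,0,0,0,80],[0,0,0,0,80],[0,0,20,0,80],[0,0,60,0,80],[0,0,100,0,80],[0,0,120,0,80]]

```text
time: 10.08
tool_pos: [0.6543, -0.0432, 0.1365]
ee_rot: [3.134, 0.001, 1.574]
wrist_force: [0.0, 0.5, 1.7]
width: 0.0754
```

```bash
python3 - <<'E'
from m import *
s=snap('wrist'); o=robot.get_obs(); print(o['tool_pos'],o['width']); dish(s); save(s,'w3.png')
E
```

```text
[ 0.65621486 -0.04347763  0.14059618] 0.07517839910313776
dish 2002.5 [319.32167832 196.74125874] [652.2 -44.6] (51.347938537597656, 51.91926574707031)
dish 2568.0 [318.51234568 101.91358025] [651.4  46.1] (50.995758056640625, 51.951622009277344)
```

View pics/w3.png

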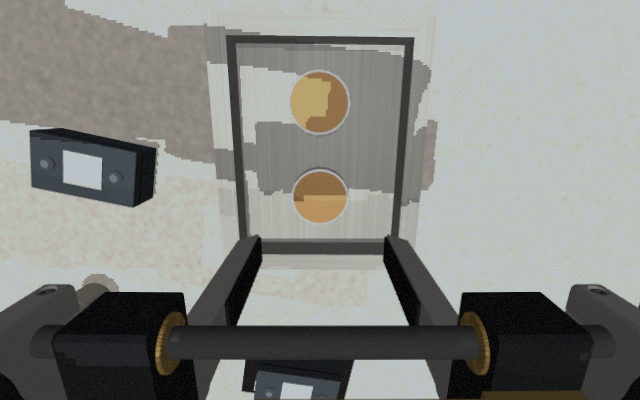

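Wrist view: both dishes lie flat in the tray at (320,102) and (320,197). Next is jar_a, near (408,164).

>>> step_arm:
  plan:
    - [[-31,26,10,0,100],[-62,52,15,0,100],[-93,78,15,0,100],[-124,104,15,0,100],[-155,130,15,0,100],[-186,156,15,0,100],[-217,182,15,0,100],[-247,207,15,0,100]]

```text
time: 10.8
tool_pos: [0.4033, 0.1649, 0.1452]
ee_rot: [-3.141, -0.0, 1.574]
wrist_force: [1.0, 1.0, 0.6]
width: 0.0939
```

>>> step_arm:
  plan:
    - [[0,0,0,0,100],[0,0,0,0,100]]

```text
time: 10.97
tool_pos: [0.4041, 0.165, 0.1456]
ee_rot: [3.141, 0.0, 1.577]
wrist_force: [0.1, -0.4, -0.1]
width: 0.094
```

```bash
cat >> m.py <<'E'
def cap(s,near):
    """grey cap: fit of mid-grey unsaturated blob near expected place"""
    q=proj(s,[near[0],near[1],.064])[0]; hsv=cv2.cvtColor(s['frame'],cv2.COLOR_RGB2HSV).astype(int)
    m=((hsv[...,2]<165)&(hsv[...,2]>60)&(hsv[...,1]<60)).astype(np.uint8); m=cv2.morphologyEx(m,cv2.MORPH_OPEN,np.ones((3,3)))
    for c in blobs(m,150,8000):
        c0=c[:,0].mean(0)
        if np.hypot(*(c0-q))<90:
            P=ray(s,c[:,0,:],.064)[:,:2]*1000; r=cv2.minAreaRect(P.astype(np.float32)); print('cap',c0.round(1),np.round(r[0],1),np.round(r[1],1))
E
python3 - <<'E'
from m import *
s=snap('wrist'); o=robot.get_obs(); print(o['tool_pos'],o['width']); cap(s,(.408,.164)); save(s,'w4.png')
E
```

```text
[0.40516081 0.16419623 0.1456763 ] 0.09382355208008261
```

View pics/w4.png

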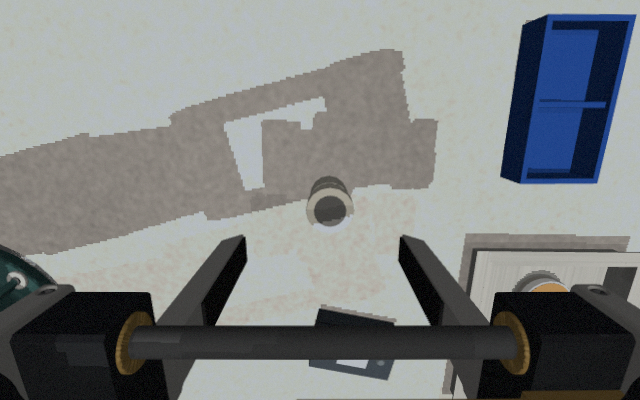

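```bash
python3 - <<'E'
from m import *
s=snap('wrist')
print((ray(s,[[330,209],[307,209],[352,209]],.064)*1000).round(1))
print((ray(s,[[549,15],[634,15],[599,183],[520,182],[541,103],[606,105]],.035)*1000).round(1))
E
```

```text
[[411.9 164.1  64. ]
 [391.9 164.   64. ]
 [431.1 164.1  64. ]]
[[591.9 323.6  35. ]
 [663.4 324.6  35. ]
 [668.7 181.9  35. ]
 [592.5 182.5  35. ]
 [598.6 254.   35. ]
 [657.4 252.9  35. ]]
```

Cap centre is at px (330,209), which gives (411.5,164). The rack corners put its centre at about (626,253.5). Gripping the jar by its cap.

>>> step_arm:
  plan:
    - [[7,0,-40,0,100],[7,0,-75,0,100],[7,0,-100,0,100],[7,0,-109,0,100],[7,0,-109,0,100],[7,0,-109,0,0],[7,0,-109,0,0],[7,0,-109,0,0]]

```text
time: 11.73
tool_pos: [0.4142, 0.1642, 0.0389]
ee_rot: [3.137, -0.001, 1.573]
wrist_force: [-0.5, -0.8, 0.9]
width: 0.0774
```

>>> step_arm:
  plan:
    - [[0,0,0,0,0],[0,0,0,0,0],[0,0,0,0,0],[0,0,0,0,0],[0,0,0,0,0],[0,0,0,0,0],[0,0,0,0,0],[0,0,20,0,0]]

```text
time: 12.4
tool_pos: [0.4089, 0.1631, 0.053]
ee_rot: [-3.133, 0.002, 1.574]
wrist_force: [-0.7, 1.4, -2.3]
width: 0.0413
```

>>> step_arm:
  plan:
    - [[0,0,40,0,0],[10,6,75,0,0],[46,26,75,0,0],[81,47,75,0,0],[115,67,75,0,0],[149,86,75,0,0],[183,106,75,0,0],[214,124,75,0,0]]

```text
time: 13.07
tool_pos: [0.6277, 0.2891, 0.1306]
ee_rot: [-3.141, 0.0, 1.574]
wrist_force: [-0.2, 0.3, -0.5]
width: 0.0412
```

>>> step_arm:
  plan:
    - [[0,0,0,0,0],[0,0,0,0,0],[0,0,0,0,0]]

```text
time: 13.32
tool_pos: [0.6255, 0.2876, 0.1306]
ee_rot: [-3.139, 0.001, 1.574]
wrist_force: [-0.5, -0.0, -0.5]
width: 0.0414
```

```bash
python3 - <<'E'
from m import *
s=snap('wrist'); o=robot.get_obs(); print(o['tool_pos'],o['width']); save(s,'w5.png')
for x in(-.037,.037):
  for y in (-.0715,0,.0715): print(proj(s,[.626+x,.2535+y,.035]).round())
print(proj(s,[.626,.288,.035]).round())
E
```

```text
[0.62538675 0.28753523 0.1318181 ] 0.041042155047298495
[[286. 305.]]
[[284. 239.]]
[[281. 163.]]
[[360. 305.]]
[[362. 239.]]
[[365. 164.]]
[[323. 204.]]
```

View pics/w5.png

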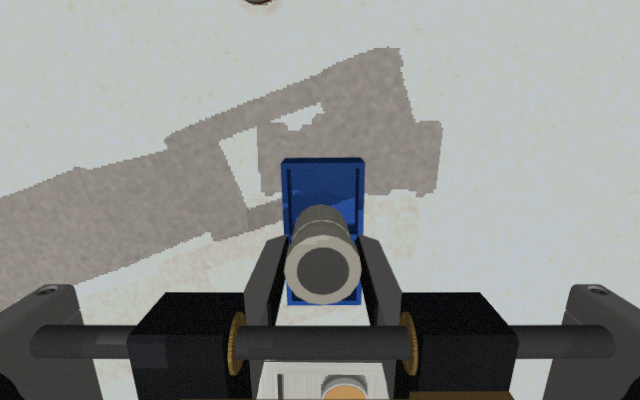

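The rack is directly below, with far corners at (281,158) and (364,158) and near corners at about row 305. It sits 2 mm further in +y than predicted. Lowering the jar.

>>> step_arm:
  plan:
    - [[0,2,-30,0,0],[0,2,-55,0,0],[0,2,-72,0,0],[0,2,-82,0,0],[0,2,-87,0,0],[0,2,-89,0,0],[0,2,-89,0,0],[0,2,-89,0,0]]

```text
time: 14.03
tool_pos: [0.6271, 0.2902, 0.0448]
ee_rot: [3.138, -0.001, 1.574]
wrist_force: [0.2, 0.4, -0.2]
width: 0.0414
```

>>> step_arm:
  plan:
    - [[0,0,0,0,70],[0,0,0,0,70],[0,0,0,0,70],[0,0,0,0,70],[0,0,15,0,70],[0,0,50,0,70],[0,0,90,0,100],[0,0,110,0,100]]

```text
time: 14.7
tool_pos: [0.6278, 0.2906, 0.1583]
ee_rot: [3.135, -0.002, 1.574]
wrist_force: [0.6, -0.0, 1.8]
width: 0.0755
```

```bash
python3 - <<'E'
from m import *
s=snap('wrist'); o=robot.get_obs(); print(o['tool_pos'],o['width']); save(s,'w6.png')
E
```

```text
[0.6296168  0.29127054 0.16285225] 0.07994321137243855
```

View pics/w6.png

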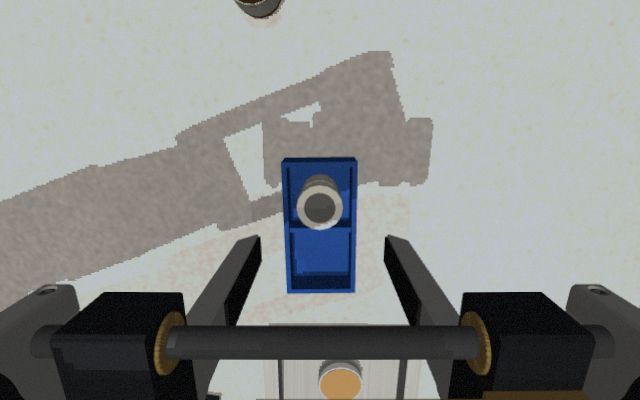

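Jar_a stands in the far bay, cap at (319,207). Now jar_b.

>>> step_arm:
  plan:
    - [[-18,-36,-8,0,100],[-36,-72,-8,0,100],[-54,-108,-8,0,100],[-72,-144,-8,0,100],[-90,-180,-8,0,100],[-108,-216,-8,0,100],[-126,-252,-8,0,100],[-144,-288,-8,0,100]]

```text
time: 15.42
tool_pos: [0.4809, 0.0006, 0.1445]
ee_rot: [3.141, 0.0, 1.574]
wrist_force: [-0.1, -1.4, 0.0]
width: 0.0942
```

>>> step_arm:
  plan:
    - [[-18,-36,0,0,100],[-36,-72,0,0,100],[-54,-108,0,0,100],[-72,-144,0,0,100],[-84,-166,0,0,100],[-84,-166,0,0,100],[-84,-166,0,0,100]]

```text
time: 16.0
tool_pos: [0.3978, -0.1647, 0.1446]
ee_rot: [3.141, -0.0, 1.571]
wrist_force: [-0.6, 0.1, 0.1]
width: 0.0943
```

```bash
python3 - <<'E'
from m import *
s=snap('wrist'); o=robot.get_obs(); print(o['tool_pos'],o['width']); g=s['frame'][120:320,220:440]
cv2.imwrite('pics/w7.png',cv2.resize(g,None,fx=3,fy=3)[...,::-1])
E
```

```text
[ 0.39824145 -0.16389069  0.14461283] 0.09376642528173497
```

View pics/w7.png

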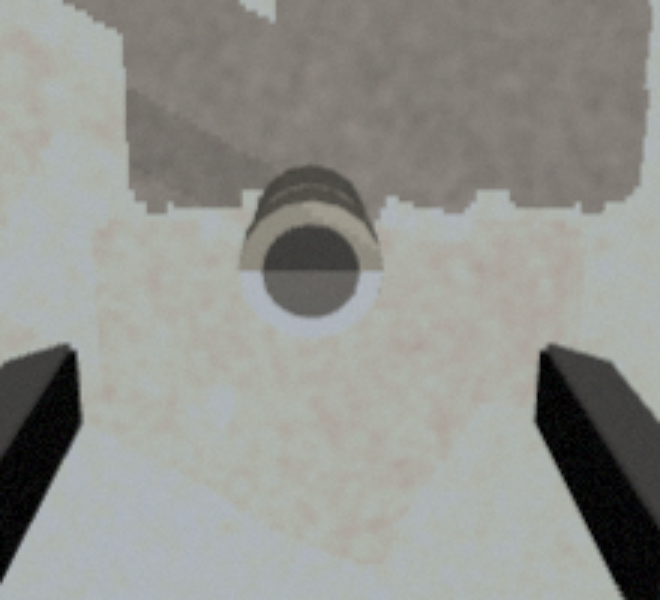

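Cap centre at px (324,210), so the offset is only about (+1,-1) mm.

>>> step_arm:
  plan:
    - [[1,-1,-40,0,100],[1,-1,-75,0,100],[1,-1,-100,0,100],[1,-1,-108,0,100],[1,-1,-108,0,100],[1,-1,-108,0,0],[1,-1,-108,0,0],[1,-1,-108,0,0]]

```text
time: 16.72
tool_pos: [0.401, -0.1656, 0.039]
ee_rot: [3.138, 0.002, 1.574]
wrist_force: [0.8, -0.2, -0.4]
width: 0.077
```

>>> step_arm:
  plan:
    - [[0,0,0,0,0],[0,0,0,0,0],[0,0,0,0,0],[0,0,0,0,0],[0,0,0,0,0],[0,0,0,0,0],[0,0,0,0,0],[0,0,20,0,0]]

```text
time: 17.38
tool_pos: [0.3963, -0.1634, 0.0531]
ee_rot: [-3.134, -0.004, 1.574]
wrist_force: [-0.2, -0.4, -0.8]
width: 0.0414
```

>>> step_arm:
  plan:
    - [[0,0,40,0,0],[10,16,75,0,0],[30,51,75,0,0],[50,85,75,0,0],[70,119,75,0,0],[90,153,75,0,0],[110,187,75,0,0],[130,221,75,0,0]]

```text
time: 18.05
tool_pos: [0.5297, 0.0579, 0.1314]
ee_rot: [-3.141, 0.0, 1.574]
wrist_force: [0.7, -0.1, 0.1]
width: 0.0411
```

>>> step_arm:
  plan:
    - [[20,34,0,0,0],[40,68,0,0,0],[60,102,0,0,0],[80,136,0,0,0],[97,164,0,0,0],[97,164,0,0,0],[97,164,0,0,0],[97,164,0,0,0]]

```text
time: 18.72
tool_pos: [0.6257, 0.2195, 0.1308]
ee_rot: [-3.14, 0.001, 1.574]
wrist_force: [-0.5, 0.8, -0.9]
width: 0.0413
```

```bash
python3 - <<'E'
from m import *
s=snap('wrist'); o=robot.get_obs(); print(o['tool_pos'],o['width'],s['o'])
hsv=cv2.cvtColor(s['frame'],cv2.COLOR_RGB2HSV).astype(int)
m=(hsv[...,1]>110)&(hsv[...,0]>100)&(hsv[...,0]<130)&(hsv[...,2]>60)
for c in blobs(m,300,60000): print(cv2.boundingRect(c),cv2.contourArea(c))
x,y,w,h=cv2.boundingRect(max(blobs(m,300,60000),key=cv2.contourArea))
print((ray(s,[[x,y],[x+w,y],[x,y+h],[x+w,y+h]],.035)*1000).round(1))
E
```

```text
[0.62574684 0.21895179 0.13135613] 0.0413518805059031 [0.62592656 0.30134889 0.31172253]
(278, 80, 90, 162) 10922.0
[[588.8 325.7  35. ]
 [662.7 325.9  35. ]
 [583.6 182.   35. ]
 [668.8 182.3  35. ]]
```

>>> step_arm:
  plan:
    - [[0,0,-30,0,0],[0,0,-55,0,0],[0,0,-72,0,0],[0,0,-82,0,0],[0,0,-87,0,0],[0,0,-88,0,0],[0,0,-88,0,0],[0,0,-88,0,0]]

```text
time: 19.43
tool_pos: [0.6273, 0.22, 0.0457]
ee_rot: [3.138, -0.001, 1.573]
wrist_force: [0.6, 0.2, -0.7]
width: 0.0413
```

>>> step_arm:
  plan:
    - [[0,0,0,0,70],[0,0,0,0,70],[0,0,0,0,70],[0,0,0,0,70],[0,0,15,0,70],[0,0,50,0,70],[0,0,90,0,100],[0,0,110,0,100]]

```text
time: 20.1
tool_pos: [0.6279, 0.2205, 0.1592]
ee_rot: [3.135, -0.002, 1.574]
wrist_force: [-0.0, 0.4, 1.5]
width: 0.076
```

```bash
python3 - <<'E'
from m import *
s=snap('wrist'); o=robot.get_obs(); print(o['tool_pos'],o['width']); save(s,'w8.png')
E
```

```text
[0.62972494 0.22101948 0.16360814] 0.07970406502872664
```

View pics/w8.png

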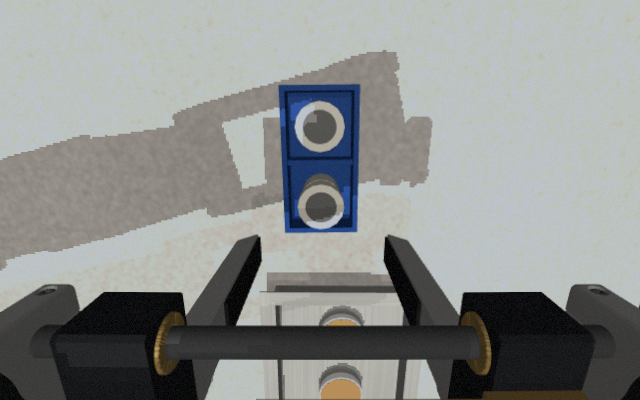

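Both jars stand in their bays (caps at (319,126) and (321,204)). Eleven pictures viewed so far. Next I go to the base box empty-handed, turning so the jaws lie across the box, and measure it.

>>> step_arm:
  plan:
    - [[0,-40,0,0.125,100],[0,-80,0,0.25,100],[0,-120,0,0.375,100],[0,-160,0,0.5,100],[0,-200,0,0.625,100],[0,-240,0,0.75,100],[0,-280,0,0.875,100],[0,-320,0,1.0,100]]

```text
time: 20.82
tool_pos: [0.6259, -0.1001, 0.1535]
ee_rot: [3.141, -0.0, 2.548]
wrist_force: [0.3, 0.8, -0.5]
width: 0.0942
```

>>> step_arm:
  plan:
    - [[0,-40,0,0.12,100],[0,-80,0,0.24,100],[0,-120,0,0.36,100],[-2,-160,0,0.38,100],[-2,-167,0,0.38,100],[-2,-167,0,0.38,100],[-2,-167,0,0.38,100],[-2,-167,0,0.38,100]]

```text
time: 21.48
tool_pos: [0.6245, -0.2636, 0.1536]
ee_rot: [3.141, -0.0, 2.924]
wrist_force: [-0.3, 0.1, -0.8]
width: 0.0943
```

```bash
python3 - <<'E'
from m import *
s=snap('wrist'); o=robot.get_obs(); print(o['tool_pos'],o['ee_rot'],o['width']); np.save('base.npy',s['frame']); 
g=s['frame'][100:330,200:440]
cv2.imwrite('pics/w9.png',cv2.resize(g,None,fx=2.5,fy=2.5,interpolation=cv2.INTER_CUBIC)[...,::-1])
E
```

```text
[ 0.62464474 -0.26331333  0.15380157] [ 3.14079295e+00 -7.63652385e-05  2.92434531e+00] 0.09413706102885232
```

View pics/w9.png

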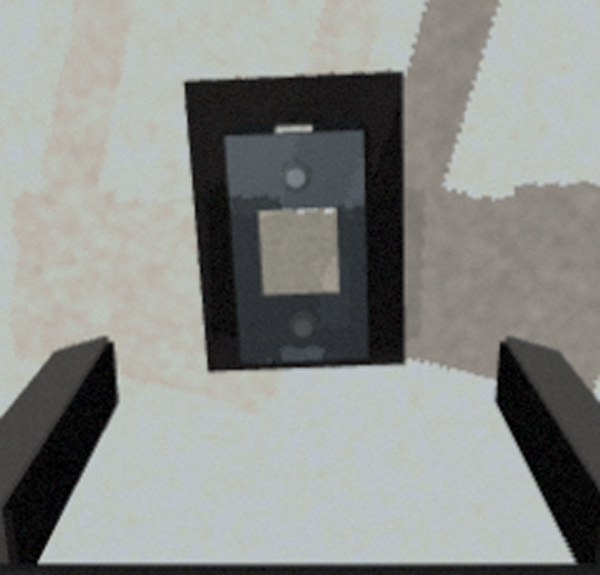

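```bash
cat >> m.py <<'E'
def box(s,c,zl,d=70,vis=True):
    """c: expected pixel of label. returns label rect, lugs, line-based pose at lid height zl"""
    g=cv2.cvtColor(s['frame'],cv2.COLOR_RGB2GRAY); hs=cv2.cvtColor(s['frame'],cv2.COLOR_RGB2HSV)
    m=np.zeros(g.shape,bool); x,y=map(int,c); m[y-d:y+d,x-d:x+d]=True
    L=[k for k in blobs(m&(g>95),300,6000) if cv2.pointPolygonTest(k,(float(x),float(y)),True)>-12]
    k=max(L,key=cv2.contourArea); P=ray(s,k[:,0,:],zl)[:,:2]*1000; r=cv2.minAreaRect(P.astype(np.float32))
    print('label',np.round(r[0],1),np.round(r[1],1),round(r[2],1))
    return g
def lugs(s,q,zt):
    """refine lug-top pixels by HoughCircles-free local blob: Otsu in a patch around each guess"""
    g=cv2.cvtColor(s['frame'],cv2.COLOR_RGB2GRAY); out=[]
    for u,v in q:
        u,v=int(round(u)),int(round(v)); p=cv2.resize(g[v-8:v+9,u-8:u+9],None,fx=4,fy=4,interpolation=cv2.INTER_CUBIC)
        p=cv2.GaussianBlur(p,(0,0),2); _,b=cv2.threshold(p,0,1,cv2.THRESH_OTSU)
        n,lab,st,ce=cv2.connectedComponentsWithStats(b); i=lab[34,34] or 1+np.argmin(np.hypot(*(ce[1:]-34).T))
        out.append([u-8+(ce[i][0]+.5)/4-.5,v-8+(ce[i][1]+.5)/4-.5]); print('lug px',np.round(out[-1],1),'area',st[i,4]/16)
    W=ray(s,out,zt)[:,:2]*1000; d=W[0]-W[1]
    print('lugs',W.round(1),'mid',W.mean(0).round(1),'len',np.hypot(*d).round(1),'yaw',np.degrees(np.arctan2(d[1],d[0])).round(2)); return W
E
python3 - <<'E'
from m import *
s=snap('wrist'); o=robot.get_obs(); print(o['tool_pos'],o['ee_rot'][2])
for z in (0,.002): 
  lugs(s,[(318,171.2),(320.8,230.4)],.041+z); box(s,(320,200),.036+z)
g=cv2.cvtColor(s['frame'],cv2.COLOR_RGB2GRAY)
for r in (175,232): print(r,g[r,270:370].tolist())
E
```

```text
[ 0.62472985 -0.26324713  0.15395447] 2.924704559981415
lug px [317.3 170.5] area 44.75
lug px [319.9 229.7] area 57.25
lugs [[ 596.3 -261.6]
 [ 654.9 -272.2]] mid [ 625.6 -266.9] len 59.5 yaw 169.74
label [ 626.1 -266.6] [30.3 35.1] 80.3
lug px [317.3 170.5] area 44.75
lug px [319.9 229.7] area 57.25
lugs [[ 596.  -261.5]
 [ 654.1 -272. ]] mid [ 625.  -266.7] len 59.1 yaw 169.74
label [ 625.6 -266.4] [30.1 34.9] 80.3
175 [191, 192, 189, 193, 191, 192, 170, 33, 24, 29, 32, 25, 27, 25, 21, 26, 13, 17, 22, 14, 34, 68, 88, 88, 89, 89, 92, 87, 88, 88, 86, 89, 88, 89, 88, 87, 90, 88, 87, 89, 88, 94, 86, 81, 73, 74, 72, 80, 77, 66, 67, 68, 75, 82, 79, 77, 83, 76, 81, 77, 80, 78, 81, 77, 80, 79, 79, 79, 77, 78, 81, 87, 89, 88, 81, 58, 15, 7, 22, 21, 20, 19, 15, 17, 20, 14, 18, 23, 16, 20, 40, 90, 127, 125, 126, 128, 135, 135, 134, 130]
232 [183, 182, 184, 186, 186, 185, 187, 187, 185, 188, 173, 109, 23, 22, 24, 14, 13, 18, 22, 9, 18, 18, 17, 16, 23, 41, 49, 51, 49, 47, 49, 50, 47, 48, 46, 47, 47, 48, 47, 47, 49, 52, 48, 52, 48, 51, 51, 65, 75, 79, 78, 76, 76, 69, 53, 52, 46, 50, 48, 50, 48, 49, 48, 42, 51, 49, 46, 51, 43, 45, 49, 49, 51, 48, 47, 44, 42, 20, 20, 19, 16, 20, 19, 14, 13, 17, 14, 11, 12, 16, 18, 69, 125, 125, 120, 122, 123, 133, 139, 138]
```

Base box: centre about (625.8,-266.7), yaw about -10°. Lugs at px (317,171) and (320,230); label and lugs agree. Now the loose box.

>>> step_arm:
  plan:
    - [[-23,32,0,0.02,100],[-46,63,0,0.02,100],[-70,95,0,0.02,100],[-93,127,0,0.02,100],[-116,159,0,0.02,100],[-140,190,0,0.02,100],[-163,222,0,0.02,100],[-186,254,0,0.02,100]]

```text
time: 22.25
tool_pos: [0.4366, -0.0088, 0.1539]
ee_rot: [3.141, 0.001, 2.944]
wrist_force: [-0.6, 1.1, 1.0]
width: 0.0939
```

>>> step_arm:
  plan:
    - [[0,0,0,0,100],[0,0,0,0,100],[0,0,0,0,100]]

```text
time: 22.5
tool_pos: [0.4386, -0.0108, 0.1543]
ee_rot: [-3.141, 0.002, 2.944]
wrist_force: [0.5, -0.2, 0.3]
width: 0.0942
```

```bash
python3 - <<'E'
from m import *
s=snap('wrist'); o=robot.get_obs(); print(o['tool_pos'],o['ee_rot'],o['width'])
g=s['frame'][100:330,200:440]
cv2.imwrite('pics/w10.png',cv2.resize(g,None,fx=2.5,fy=2.5,interpolation=cv2.INTER_CUBIC)[...,::-1])
box(s,proj(s,[.439,-.009,.036])[0],.036)
E
```

```text
[ 0.43890996 -0.01142998  0.15412793] [-3.14132312e+00  1.35297403e-03  2.94288445e+00] 0.09434309735704202Traceback (most recent call last):
  File "<stdin>", line 5, in <module>
  File "m.py", line 24, in box
    k=max(L,key=cv2.contourArea); P=ray(s,k[:,0,:],zl)[:,:2]*1000; r=cv2.minAreaRect(P.astype(np.float32))
ValueError: max() iterable argument is empty
```

View pics/w10.png

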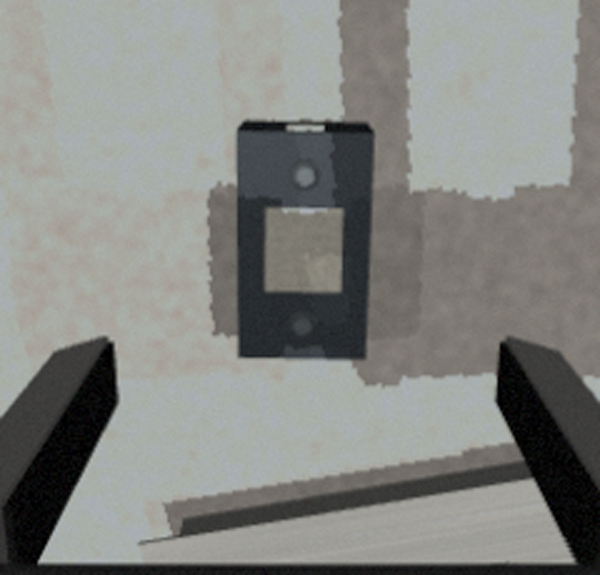

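```bash
python3 - <<'E'
from m import *
s=snap('wrist'); o=robot.get_obs(); print(o['tool_pos'],o['ee_rot'][2])
lugs(s,[(322,170.4),(320.8,230.4)],.041); box(s,(321,200),.036,d=23)
E
```

```text
[ 0.43899397 -0.01177119  0.15395384] 2.942002127442553
lug px [321.9 169.7] area 43.3125
lug px [320.9 229.3] area 54.9375
lugs [[410.9  -5.9]
 [469.3 -18.8]] mid [440.1 -12.4] len 59.8 yaw 167.53
label [440.5 -12. ] [29.3 34.7] 77.8
```

Loose box: centre about (440.2,-12.2), yaw -12.3°. Descend and grip across its width.

>>> step_arm:
  plan:
    - [[1,0,-40,-0.015,100],[1,0,-80,-0.015,100],[1,0,-115,-0.015,100],[1,0,-138,-0.015,100],[1,0,-146,-0.015,100],[1,0,-146,-0.015,100],[1,0,-146,-0.015,0],[1,0,-146,-0.015,0]]

```text
time: 23.27
tool_pos: [0.4414, -0.012, 0.0098]
ee_rot: [3.141, 0.004, 2.927]
wrist_force: [-1.0, 0.5, -0.4]
width: 0.0839
```

>>> step_arm:
  plan:
    - [[0,0,0,0,0],[0,0,0,0,0],[0,0,0,0,0],[0,0,0,0,0],[0,0,0,0,0],[0,0,0,0,0],[0,0,0,0,0],[0,0,0,0,0]]

```text
time: 23.93
tool_pos: [0.4396, -0.0115, 0.0083]
ee_rot: [-3.141, 0.001, 2.927]
wrist_force: [-0.2, -0.1, 3.7]
width: 0.0514
```

```bash
python3 - <<'E'
from m import *
s=snap('wrist'); o=robot.get_obs(); print(o['tool_pos'],o['ee_rot'],o['width']); save(s,'w11.png')
print(proj(s,[[.411,-.006,.041],[.440,-.012,.036],[.469,-.0185,.041]]))
E
```

```text
[ 0.43956543 -0.01152669  0.00824341] [-3.14138334e+00  7.27786231e-04  2.92733059e+00] 0.05179624664545332
[[320.22118342 220.80783943]
 [320.98829892 269.70241227]
 [320.70461105 322.76020793]]
```

View pics/w11.png

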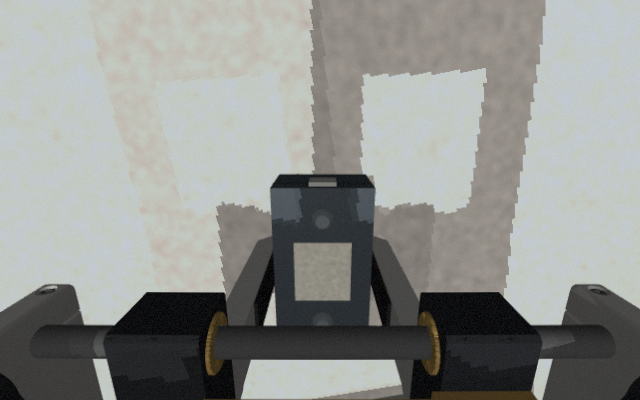

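The box is gripped squarely, with label at (322,271) and lug at (322,218). I'll measure its centre in the hand.

```bash
python3 - <<'E'
from m import *
s=snap('wrist'); o=robot.get_obs(); p=np.array(o['tool_pos'])*1000; print(p,o['ee_rot'][2])
W=lugs(s,[(322,218.5),(323,317)],.041); box(s,(322,271),.036,d=36)
g=cv2.cvtColor(s['frame'],cv2.COLOR_RGB2GRAY); print(g[300:326,322].tolist())
E
```

```text
[439.56761643 -11.50548333   8.23308429] 2.9273377613886553
lug px [322.1 221. ] area 136.0625
lug px [322.5 319.6] area 180.0625
lugs [[411.3  -5.1]
 [467.2 -17.1]] mid [439.3 -11.1] len 57.2 yaw 167.9
label [441.7 -11.7] [30.5 34.2] 77.7
[98, 59, 46, 48, 45, 46, 48, 44, 44, 49, 44, 47, 53, 55, 59, 60, 57, 61, 62, 67, 69, 76, 77, 73, 71, 57]
```

>>> step_arm:
  plan:
    - [[0,0,30,0,0],[0,0,65,0,0],[0,0,100,0,0],[20,-28,110,0.02,0],[43,-60,110,0.041,0],[66,-91,110,0.041,0],[89,-122,110,0.041,0],[112,-154,110,0.041,0]]

```text
time: 24.7
tool_pos: [0.5516, -0.1662, 0.1164]
ee_rot: [3.14, -0.002, 2.968]
wrist_force: [0.8, 0.2, -2.2]
width: 0.0513
```

>>> step_arm:
  plan:
    - [[20,-28,0,0,0],[43,-59,0,0,0],[65,-89,0,0,0],[73,-101,0,0,0],[73,-101,0,0,0],[73,-101,-30,0,0],[73,-101,-45,0,0],[73,-101,-45,0,0]]

```text
time: 25.37
tool_pos: [0.6207, -0.2636, 0.0663]
ee_rot: [3.137, -0.011, 2.969]
wrist_force: [-0.6, -0.1, -2.8]
width: 0.0516
```

>>> step_arm:
  plan:
    - [[0,0,0,0,0],[0,0,0,0,0],[0,0,0,0,0]]

```text
time: 25.62
tool_pos: [0.6251, -0.2663, 0.0748]
ee_rot: [-3.141, 0.003, 2.969]
wrist_force: [-0.1, -0.1, -1.9]
width: 0.0518
```

```bash
python3 - <<'E'
from m import *
s=snap('wrist'); o=robot.get_obs(); p=np.array(o['tool_pos'])*1000; print(p,o['ee_rot'],o['width'],o['wrist_force'])
dz=p[2]/1000-.0082
W=lugs(s,[(322,218.5),(323,317)],.041+dz); box(s,(322,271),.036+dz,d=36)
t=snap('scene'); q=proj(t,[.626,-.267,.04])[0].astype(int); g=t['frame'][q[1]-60:q[1]+40,q[0]-70:q[0]+70]
a=cv2.resize(s['frame'][130:330,200:440],None,fx=1.65,fy=1.65); b=cv2.resize(g,(396,330),interpolation=cv2.INTER_CUBIC)
a=cv2.resize(a,(396,330)); cv2.imwrite('pics/w12.png',np.hstack([a,b])[...,::-1])
E
```

```text
[ 625.19386864 -266.42546875   74.89074519] [-3.14077061  0.00325101  2.96861502] 0.051692470724909324 [-0.03995809  0.65743618 -1.732226  ]
lug px [320.4 220.7] area 107.25
lug px [322.  319.6] area 169.0625
lugs [[ 596.2 -261.8]
 [ 652.8 -270.9]] mid [ 624.5 -266.4] len 57.4 yaw 170.87
label [ 626.8 -266.3] [30.5 34.8] 80.1
```

View pics/w12.png

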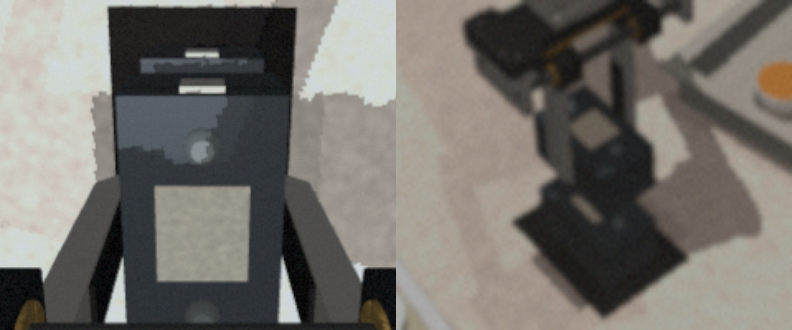

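The held box sits square above the base box: the base's front edge is centred under it in the left crop, and the right crop shows it hovering over the mat. Lowering gently.

>>> step_arm:
  plan:
    - [[0,0,-12,0,0],[0,0,-20,0,0],[0,0,-24,0,0],[0,0,-26,0,0],[0,0,-27,0,0],[0,0,-28,0,0],[0,0,-28,0,0],[0,0,-28,0,0]]

```text
time: 26.38
tool_pos: [0.6245, -0.2665, 0.0449]
ee_rot: [-3.142, 0.0, 2.968]
wrist_force: [0.1, -0.3, -1.1]
width: 0.052
```

>>> step_arm:
  plan:
    - [[0,0,-1,0,0],[0,0,-1,0,0],[0,0,-2,0,0],[0,0,-2,0,0],[0,0,-2,0,0],[0,0,-2,0,0]]

```text
time: 26.88
tool_pos: [0.6247, -0.2666, 0.0443]
ee_rot: [-3.141, 0.002, 2.968]
wrist_force: [-0.7, 0.7, 5.2]
width: 0.052
```

TCP z is 44.3, against 44.2 expected when locked and 49 if resting on the lug tips, with light contact. Releasing and retreating.

>>> step_arm:
  plan:
    - [[0,0,1,0,0],[0,0,1,0,70],[0,0,1,0,80],[0,0,1,0,90],[0,0,1,0,100],[0,0,1,0,100],[0,0,1,0,100],[0,0,15,0,100]]

```text
time: 27.55
tool_pos: [0.6222, -0.2653, 0.054]
ee_rot: [3.139, -0.007, 2.968]
wrist_force: [-0.2, -0.2, -0.4]
width: 0.0926
```

>>> step_arm:
  plan:
    - [[0,0,35,0,100],[0,0,75,0,100],[-30,0,100,0,100],[-70,0,110,0,100],[-110,0,110,0,100],[-150,0,110,0,100],[-190,0,110,0,100],[-190,0,110,0,100]]

```text
time: 28.22
tool_pos: [0.4278, -0.2651, 0.1667]
ee_rot: [3.141, -0.005, 2.965]
wrist_force: [1.1, 0.2, -0.3]
width: 0.0941
```

```bash
python3 - <<'E'
from m import *
s=snap('wrist'); o=robot.get_obs(); print(o['tool_pos'],o['width'],o['time']); t=snap('scene'); top=snap('top')
a=cv2.resize(t['frame'][120:380,150:470],(400,325),interpolation=cv2.INTER_CUBIC); b=cv2.resize(top['frame'][105:265,140:520],(400,170),interpolation=cv2.INTER_CUBIC)
c=cv2.resize(s['frame'],(400,250)); right=np.vstack([c,b]); left=np.vstack([a,np.zeros((95,400,3),np.uint8)])
cv2.imwrite('pics/fin.png',np.hstack([left,right])[...,::-1])
# triangulate label height of the stacked box: label centre in scene & wrist/top views
for nm,v in (('scene',t),('top',top)):
    q=proj(v,[.626,-.267,.072])[0]; print(nm,q.round(1),'if unlocked',proj(v,[.626,-.267,.077])[0].round(1))
    g=cv2.cvtColor(v['frame'],cv2.COLOR_RGB2GRAY); m=np.zeros(g.shape,bool); x,y=map(int,q); m[y-9:y+10,x-12:x+13]=True
    for k in blobs(m&(g>110),8,400): M=cv2.moments(k); print('  label',round(M['m10']/M['m00'],1),round(M['m01']/M['m00'],1),M['m00'])
E
```

```text
[ 0.43129755 -0.26583412  0.16749426] 0.09399507613388232 28.2667
scene [287.6 254.6] if unlocked [287.5 252.9]
  label 287.8 253.9 107.5
  label 296.7 247.0 20.5
top [410.9 156.2] if unlocked [411.2 156. ]
  label 410.5 156.7 119.5
```

View pics/fin.png

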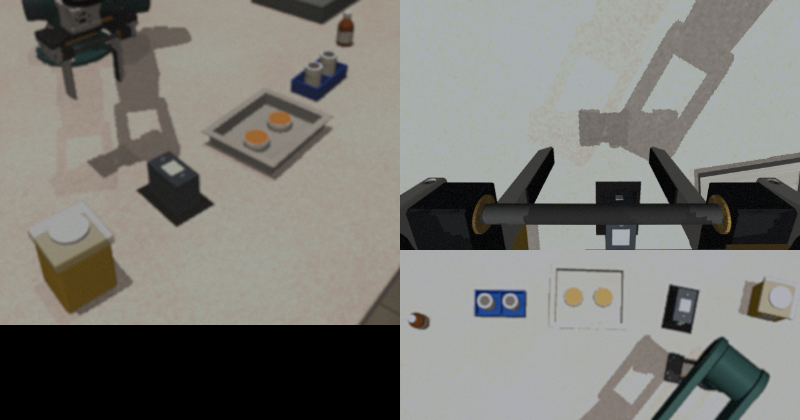

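Before handing in, I'll cancel the scene camera's bias by using the base label's position in the first picture.

```bash
python3 - <<'E'
from m import *
t=snap('scene'); f0=cv2.imread('pics/scene0.png')[...,::-1]
for nm,f,zs in (('before',f0,[.036]),('after',t['frame'],[.072,.077])):
    q=[proj(t,[.626,-.267,z])[0] for z in zs]; g=cv2.cvtColor(np.ascontiguousarray(f),cv2.COLOR_RGB2GRAY)
    m=np.zeros(g.shape,bool); x,y=map(int,q[0]); m[y-9:y+10,x-12:x+13]=True
    k=max(blobs(m&(g>110),8,400),key=cv2.contourArea); M=cv2.moments(k); c=np.array([M['m10'],M['m01']])/M['m00']
    print(nm,c.round(2),M['m00'],[(c-p).round(2) for p in q])
E
```

```text
before [288.56 265.85] 104.5 [array([ 0.1 , -0.55])]
after [287.77 253.9 ] 107.5 [array([ 0.13, -0.66]), array([0.25, 1.01])]
```

The label residual matches the locked height: -0.66 px now against -0.55 px before, where unlocked would give +1.0. Handing in.

```bash
python3 -c "
from bench import robot
print(robot.close_job())"
```

```text
the job is handed in; nothing more can be done
None
```

The bench is cleared, and I handed the job in at about 28 s of simulated time. I did it in the order asked: dishes, jars, then the slide box.

- **Dishes:** both lie flat on the tray floor, side by side at about (652, ±45) mm.
- **Jars:** one stands upright in each bay of the blue rack.
- **Slide box:** it is locked down on the base box.
    - **Tool height:** it read 44.3 mm at contact. Locked predicts 44.2 mm and resting on the lug tips predicts 49 mm. The wrist force was about 5 N.
    - **Scene camera:** the label is within 0.1 px of the locked height after correcting for the camera's bias. Unlocked would have been about 1.6 px off.
- **Sharps tub and bottle:** in the last scene and top pictures both still stand where they were. I did not measure their positions again.

No final check failed. Before the lift, the close-up wrist view put the gripped box about 1.5 mm further along its length than the hover view did. I used the hover value, and the box seated without resistance.

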